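# Release the ratchet jar vice

### The arm

A 7-joint arm with a two-finger parallel gripper is mounted at the origin on a cart in front of the work surface, level with it; the furniture and walls round the work are solid. World frame = base frame: x ahead of the robot, y to its left, z up, the work surface at z = 0. Lengths are in m, angles in degrees, forces in N, time in s.
With the tool pointing down it reaches from about 0.375 to 0.925 m from the base axis. Payload 3.1 kg.
Tool frame: the origin (TCP) lies at the very end of the fingers, on their centre line; the grasp point (between the pads) lies ctrl.grip_depth behind it (ctrl.grip_depth is the distance from the TCP to the grasp point, in m); x points along the fingers, y is the direction in which the jaws open and shut, and the axes are right-handed (so a half turn about x gives the same grasp; the last joint's range is limited). The gripper opens to 85 mm and grips with 20 to 120 N. Pads are 22 mm wide; open, the fingers measure 114 mm over their backs; the gripper's body (76 mm by 85 mm) begins 54 mm behind the grasp point. The pads swing forward as they close: fully open they stand 13 mm farther back than shut.
Start: joints at [71.517, 21.939, 2.515, 91.553, -1.026, 66.532, -2.859], TCP at [0.145, -0.634, 0.231] pointing down, gripper open.
Joint ranges: [-149.38, 149.38], [-23.57, 123.04], [-84.95, 90], [0, 143.3], [-89.99, 269.99], [3.08, 112.72], [-163.45, 163.45]. Speed limits (degrees/s): [159.86, 159.86, 180, 180, 180, 180, 180].

### API

Orientations are given as [roll, pitch, yaw] about the fixed x, y, z axes, in that order (R = Rz(yaw) Ry(pitch) Rx(roll)).
In Python, from bench import ctrl, eyes gives the robot as it stands. The module is installed in compiled form; this text tells all that it offers.
- The arm moves only by the tool jog_arm, never from a script. Its argument "series" is a list of rows, each a list of 7 numbers: the shift along the tool's x, y, z in units of 0.25 m (1.0 is 0.25 m), then the turn, a rotation vector about the tool's x, y, z in units of 0.12 rad (1.0 is 0.12 rad), then the gripper's target within -1 to 1 (fully open at 1, half-way at 0, shut at -1). A call has 1 to 12 rows; each row shifts and turns the commanded pose from where the row before left it, along the tool's axes as they then stand; what a row does not reach is not made up. A row lasts 1/8 s, in which the tool goes at most 62.5 mm and 10.7 degrees, less where a joint would pass 70% of its speed; a pose out of reach is approached as far as the arm can. A call with a number of a shift or a turn outside -1 to 1 is refused whole. A call with a gripper value outside its range is refused whole. The fingers move at their own pace and stop on an object; "force" is the grip in N (left out, the last holds). Time passes only in rows, so rows that do not move let the fingers close. It gives the time, the measured TCP pose, the force and the opening at its end, in the units of the state.
- ctrl.sense(): the state, without advancing time (a new reading comes with each control period).
- eyes.camera(name): name is "side" or "top" or "wrist"; returns (picture, depth): 400x640x3 uint8, blue, green, red; 400x640 float32, m along the optical axis (not along the pixel's ray), 0 where there is no reading.
- eyes.get_calibration(name): a dict with "intrinsics" (3x3 intrinsics, pixels), "R" (3x3) and "t" (3): a world point X has camera coordinates R X + t. Camera axes: x right, y down, z forward; pixel columns grow to the right and rows downward; lengths in m; the calibration is good to about 2 mm. A picture is of the moment at which its call begins: read the wrist's pose just before it. get_calibration takes no time and is no camera call; for the wrist camera it gives the pose at the moment of the call.
- ctrl.hand_in(): hands the job in, once; it reports no verdict.
The state is a dict: "time_s": time; "joints": joint angles; "joint_velocities": joint speeds; "effort": joint torques, N m; "eef_pos": TCP position; "tool_rot": TCP orientation; "force": force on the tool from outside, world axes, zero at the start; "moment": the same for the moment, N m; "opening": opening from 0.0 (shut) to 1.0 (fully open).
Only numpy, scipy, OpenCV 4.12 (cv2) and the standard library are available. Lean on these libraries where they do the work, as an engineer would, in place of code of your own. Each camera call takes 0.05 s, during which the arm holds its last target. There are 200 camera calls.

### The job

The glass jar is wound tight in the blue ratchet vice and the pawl is locked in the teeth: turn the black spinner knob just a touch further clockwise (tighter) until the pawl is loose, without squeezing the jar much harder. Lift the pawl out by its red cross-grip and throw it right over backward until it rests on its bar; never lever it out while it is still locked, and never turn the wheel back against it. Then wind the knob back counter-clockwise until the sliding jaw comes gently up against its brass stop collar, leaving the jar standing in its place and the things round the vice where they are.

Things in the scene. Friction and masses are not known exactly. Their poses are not given: they have to be found in the camera images.
- vice: Jar vice, bolted down. Blue base plate 180 x 380 x 14 mm; origin at worktop height under its mid-width, 15 mm off mid-length; x across it (away from the robot at yaw 0), y along it from the wheel end to the jar end. Fixed jaw with rubber vee at y 149 to 171 mm, 70 mm high; jar at y = 101 mm; two guide rods along y carry the sliding jaw; hand wheel at x = 0, y = -110 mm.
- wheel_axis (a point): On the hand wheel's vertical axis, 100 mm above the worktop. Aluminium disc, 151 mm wide; 24 saw teeth stand on its rim (tips 67 mm high, radius 59 to 75 mm); web 52 mm high, hub 70 mm high, 18 mm radius. Clockwise from above tightens, 12 mm of jaw travel a radian. A friction washer holds it wherever it is left: 11.7 N at the knob turns it free, 15 to 18 N eases it to where the pawl is loose.
- knob_grip (a point): Middle of the black spinner knob, an upright cylinder 21 mm wide, from 75 to 121 mm height; this point is 100 mm high, 47 mm from the wheel axis. It spins freely on its post, so a hand need not turn as it circles the axis. It starts near the vice's -y side of the wheel; to open, it goes counter-clockwise round the vice's +x side by 1.6 to 2.7 rad.
- pawl_pin (a point): Middle of the pawl's red cross-grip: a bar 11 mm thick, 28 mm long, parallel to the vice's x axis, right over the pawl's nose, 84 to 86 mm high when engaged. Take it by its two ends from above (28 mm, fingers closing along the vice's x); it may turn between the fingers. It circles pawl_pivot at 49 mm radius in the vice's y-z plane.
- pawl_pivot (a point): Hinge of the pawl, 92 mm high; hinge line parallel to the vice's x axis, between two blue cheeks 23 mm wide over all and up to 107 mm high. The pawl is a steel strut that slants from here down along the vice's +y to the teeth on the wheel's front rim.
- pawl_angle (a joint): Pawl angle (rad): 0 to 0.03 in the teeth, grows as the grip rises and swings over away from the wheel; past about 2.2 it falls over by itself and rests at 2.8. Locked, it stops at 0.03 to 0.14 and jams; loose, it weighs under 1 N. It comes loose when the wheel has been turned 0.02 to 0.07 rad (1 to 3 mm at the knob) clockwise; how far differs and cannot be seen.
- pawl: The pawl's steel strut, nose and red grip, 67 g; origin at the hinge. The push between it and the teeth must stay below 8 N; forcing it out while locked takes 10 to 25 N.
- wheel: The hand wheel with its ring of 24 steel saw teeth and the knob; origin on the wheel axis at worktop height, turns with the wheel.
- jaw: Sliding jaw, a blue block 128 x 25 mm, 59 mm high, with a toothed rack that runs under the wheel; origin under the middle of the block. It slides along the vice's y.
- jaw_heel (a point): Point on the wheel-side face of the sliding jaw, on the front guide rod (vice x = -50 mm, 36 mm high): the spot that meets the stop collar.
- collar_face (a point): Middle of the jar-side face of the brass stop collar (27 mm wide, 12 mm thick, clamped on the front guide rod, 36 mm high); axes as the vice. The jaw is fully open when jaw_heel has come back along the vice's -y to this point. The push on it must stay below 50 N: about 12 N at the knob on top of the wheel's own drag.
- collar: The brass stop collar itself, fixed; origin under its jar-side face at worktop height.
- pad: Sprung pad with rubber face on the sliding jaw, 74 x 36 mm, that presses the jar into the vee: 8 to 18 N at the start, about 20 N when the pawl has just come loose, and 17 N more for each further 0.1 rad of the wheel (4.7 mm at the knob); over 31 N (19.5 N at the knob) is too much for the glass. Origin at its back, at worktop height.
- jar: Glass jar of steel beads under a foil hood, 69 mm wide, 93 mm high, about 0.16 kg, standing on the vice's rubber mat (16 mm high) between vee and pad; origin under its middle.
- spare_jar: A second hooded jar, 68 mm wide, 93 mm high, standing loose on the worktop behind the vice; bystander.
- tape: Roll of masking tape, 104 mm wide, 25 mm high, lying loose in front of the vice; bystander.
- scissors: Scissors with blue handles, 87 x 199 x 9 mm, lying loose beyond the wheel end of the vice; bystander.
Not all that is in view belongs to the job. Leave any orange or turquoise look-alike of the jar alone.

How it is judged:
By the outcome, as a careful person would: the job done as asked, in the order asked, and still so for the second after the job is handed in, with the robot touching nothing.
It also fails if it takes over 72 s, if anything falls off the work surface, if the arm or the gripper's body presses on something with over 40 N, if the wrist force passes 120 N, or if a joint passes its speed limit or range.

## Working session

There is one attempt and no reset: what is moved stays moved. The work goes in short steps, Python scripts to look and compute and a tool call to move; the robot and the scene stay as the last step left them, time stands still between calls to the robot, and variables do not carry over. Pictures are saved under pics/ and viewed, about 8 in all and at most 12, crops included, and the job is handed in when it is done.

Besides the shell and the picture viewer there is one more tool, called after "Request:" as name([rows], argument=value, ...), one row to a line, values as JSON. jog_arm: Moves the arm, as the interface text tells. Shifts and turns lie within -1 to 1; 1 stands for 0.25 m of shift or 0.12 rad of turn. Its arguments: {"type":"object","properties":{"series":{"type":"array","items":{"type":"array","items":{"type":"number","minimum":-1,"maximum":1}}},"force":{"type":"number"}},"required":["series"]}

```bash
mkdir -p pics; ls; cat > h.py <<'E'
import numpy as np, cv2
from bench import ctrl, eyes
def pts(name):
    c=eyes.get_calibration(name); im,d=eyes.camera(name)
    K=np.array(c["intrinsics"]);R=np.array(c["R"]);t=np.array(c["t"])
    v,u=np.mgrid[:400,:640]
    X=np.stack([(u-K[0,2])/K[0,0]*d,(v-K[1,2])/K[1,1]*d,d],-1)
    W=(X-t.reshape(3))@R
    W[d==0]=np.nan
    return im,d,W
def ray(name,u,v,z):
    c=eyes.get_calibration(name);K=np.array(c["intrinsics"]);R=np.array(c["R"]);t=np.array(c["t"]).reshape(3)
    o=-R.T@t; r=R.T@np.linalg.solve(K,[u,v,1.]); return o+r*(z-o[2])/r[2]
E
python3 - <<'E'
from h import *
print(ctrl.sense(), ctrl.grip_depth)
for n in ["top","side"]:
    im,d,W=pts(n); cv2.imwrite(f"pics/{n}0.png",im); np.savez(f"pics/{n}0.npz",im=im,W=W)
    c=eyes.get_calibration(n); print(n,-np.array(c["R"]).T@np.array(c["t"]).reshape(3),np.array(c["R"])[2],c["intrinsics"])
E
```

```text
pics
{'time_s': 0.0, 'joints': array([71.51621433, 21.99498773,  2.50989553, 91.64909951, -1.0252173 ,
       66.53227679, -2.8598096 ]), 'joint_velocities': array([ 0.02421306, -0.03383477, -0.00975456,  0.06754185, -0.00140033,
       -0.08025387,  0.02465187]), 'effort': array([-3.04116129e-04, -4.33459353e+01,  1.02454718e+00, -2.49513549e+01,
        1.05352647e-02,  1.12739165e-02,  7.25558547e-07]), 'eef_pos': array([ 0.14469124, -0.63271587,  0.22985235]), 'tool_rot': array([-86.97136607,  89.84609646, 105.9143476 ]), 'force': array([0.6493865 , 0.46401219, 0.24748019]), 'moment': array([-0.00802581,  0.00376318, -0.03560569]), 'opening': 1.0017380423872044} 0.0187
top [ 0.35013256 -0.01577132  1.16547717] [ 0.19646104 -0.01170969 -0.98044171] [[500.42750098   0.         312.75234298]
 [  0.         500.42750098 201.54640918]
 [  0.           0.           1.        ]]
side [ 0.34766469 -0.8069094   0.63111397] [ 0.21071956  0.81787933 -0.53541635] [[469.69737719   0.         320.4794474 ]
 [  0.         469.69737719 209.38685029]
 [  0.           0.           1.        ]]
```

```bash
python3 -c "
import cv2,numpy as np
a=cv2.imread('pics/top0.png');b=cv2.imread('pics/side0.png')
cv2.imwrite('pics/both0.png',cv2.resize(np.vstack([a,b]),(480,600)) if 0 else a)"
```

```text
(no output)
```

View pics/top0.png

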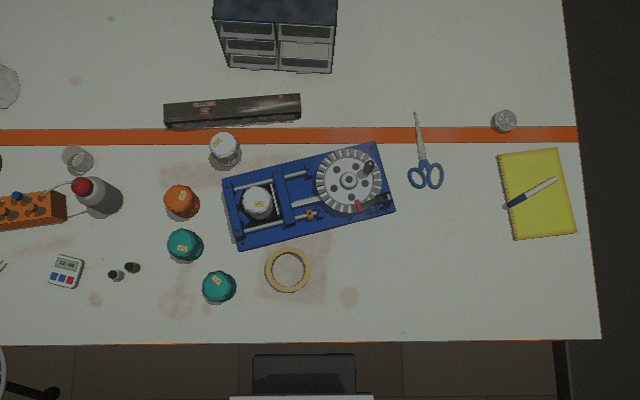

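View pics/side0.png

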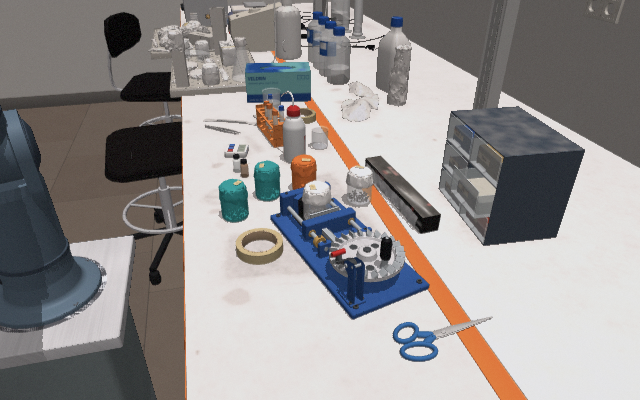

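The top view shows the vice at about (310,195): knob at (367,168), red cross-grip at (358,205), cheeks at (378,200), collar at (311,215). Look-alikes are the orange jar at (181,202), two teal jars at (185,245) and (218,287), the spare jar at (224,150) and the red bottle cap at (82,186). None of them is in the vice.

```bash
cat >> h.py <<'E'
def masks(im):
    h=cv2.cvtColor(im,cv2.COLOR_BGR2HSV);H,S,V=[h[...,i].astype(int) for i in range(3)]
    return dict(blue=(H>100)&(H<130)&(S>120)&(V>50),red=((H<6)|(H>172))&(S>140)&(V>80),black=(V<55),brass=(H>12)&(H<28)&(S>130)&(V>70))
E
python3 - <<'E'
from h import *
for n,box in [("top",(215,400,135,255)),("side",(265,430,175,320))]:
    f=np.load(f"pics/{n}0.npz");im,W=f["im"],f["W"]
    m=masks(im);u0,u1,v0,v1=box
    B=np.zeros((400,640),bool);B[v0:v1,u0:u1]=1
    b=m["blue"]&B&(abs(W[...,2]-.014)<.008)
    P=W[b][:,:2].astype(np.float32)
    r=cv2.minAreaRect(P);print(n,"plate",r,len(P)); print(cv2.boxPoints(r))
    for k in["red","brass","black"]:
        q=m[k]&B
        nn,l,s,c=cv2.connectedComponentsWithStats(q.astype(np.uint8))
        for i in range(1,nn):
            if s[i,4]>15: print(k,c[i],s[i,4],np.nanmedian(W[l==i],0),np.nanmin(W[l==i],0),np.nanmax(W[l==i],0))
top=np.load("pics/top0.npz")["im"];cv2.imwrite("pics/crop.png",np.hstack([cv2.resize(top[135:220,300:400],None,fx=4,fy=4),cv2.resize(np.load("pics/side0.npz")["im"][215:300,325:425],None,fx=4,fy=4)]))
E
```

```text
top plate ((0.597757875919342, -0.019046351313591003), (0.17886240780353546, 0.3769436776638031), 14.10913372039795) 3868
[[ 0.46508086  0.14193928]
 [ 0.5569682  -0.2236332 ]
 [ 0.7304349  -0.18003199]
 [ 0.63854754  0.1855405 ]]
red [358.23333333 205.36666667] 30 [ 0.55549805 -0.12783089  0.08972377] [ 0.54334461 -0.13232867  0.08637811] [ 0.5688027  -0.12341148  0.09488801]
brass [309.2195122  213.90243902] 41 [ 0.54451034 -0.0204286   0.04679342] [ 0.53488207 -0.02715636  0.04127607] [ 0.55756881 -0.01362127  0.05374488]
black [368.64197531 167.12345679] 81 [ 0.63685282 -0.15074341  0.11362954] [ 0.63197867 -0.17031688  0.05677619] [ 0.66216378 -0.14200578  0.12429249]
black [308.08 176.44] 25 [ 0.63573805 -0.018719    0.03308119] [ 0.6343305  -0.02576056  0.01224627] [ 0.64369307 -0.01402951  0.05049436]
black [259.64050235 212.78021978] 637 [0.54387952 0.08836344 0.03399102] [0.49036705 0.03801932 0.00857165] [0.62858703 0.14524963 0.09824363]
black [233.22727273 189.86363636] 22 [0.60186627 0.15215608 0.05088372] [0.58476606 0.14505848 0.01436775] [0.62425216 0.16059804 0.0685
[... 1453 characters left out ...]
3214286] 56 [ 0.54174917 -0.02575329  0.04458838] [ 0.53402767 -0.03211755  0.03444414] [ 0.55772638 -0.0160035   0.04981425]
black [395.78899083 191.47706422] 109 [0.7821112  0.12793534 0.04257698] [0.77352316 0.04585475 0.03686762] [0.78952431 0.22450264 0.04852234]
black [300.42 208.24] 100 [0.53467272 0.10724019 0.04329416] [0.52871912 0.09449872 0.01422952] [0.53944689 0.11748735 0.06948095]
black [422.27699531 222.66666667] 213 [ 0.79595692 -0.00106987  0.02707095] [ 0.78440679 -0.00623903  0.00316824] [0.8165696  0.04220071 0.04738652]
black [385.57142857 248.625     ] 224 [ 0.63918834 -0.16061931  0.1025993 ] [ 0.63205937 -0.16662323  0.07552827] [ 0.65067913 -0.14705492  0.12276726]
```

View pics/crop.png

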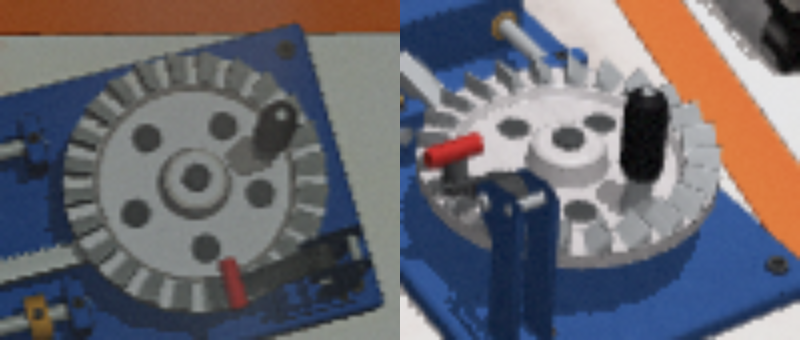

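The crop confirms the targets: knob top at about (371,163) in the top image, red cross-grip at (358,205), cheeks at (381,200). Next I refine the geometry and compute the move.

```bash
cat >> h.py <<'E'
from scipy.spatial.transform import Rotation as Ro
YAW=np.radians(14.15);vx=np.array([np.cos(YAW),np.sin(YAW),0]);vy=np.array([-np.sin(YAW),np.cos(YAW),0])
c0=np.array([.5976,-.0202,0]);O=c0+.015*vy
RT=np.stack([[0,0,-1],vx,-vy],1)
def V(p): p=np.asarray(p,float); return np.array([(p-O)@vx,(p-O)@vy,p[2]])
def Wd(q): return O+q[0]*vx+q[1]*vy+np.array([0,0,q[2]])
def Rt(s): return Ro.from_euler('xyz',s["tool_rot"],degrees=True).as_matrix()
def where():
    s=ctrl.sense();F=np.array(s["force"]);f=np.array([F@vx,F@vy,F[2]])
    print("t",round(s["time_s"],2),"vice mm",(V(s["eef_pos"])*1e3).round(1),"F vice",f.round(1),"open",round(float(s["opening"]),3),"roterr",np.degrees(Ro.from_matrix(Rt(s).T@RT).as_rotvec()).round(2))
    return s
def plan(q):
    s=where();R=Rt(s)
    d=R.T@(Wd(q)-s["eef_pos"]); r=Ro.from_matrix(R.T@RT).as_rotvec()
    print("tool shift units",(d/.25).round(3),"turn units",(r/.12).round(3))
    print("aligned-frame shift units",(RT.T@(Wd(q)-s["eef_pos"])/.25).round(3))
E
python3 - <<'E'
from h import *
for n,u,v,z,l in [("top",349,179.5,.07,"hub"),("side",467.5-325+325-100,0,0,"x")][:1]+[("top",371,163,.121,"knobtop"),("side",387,238.5,.121,"knobtop"),("side",366.5,249,.07,"hub"),("top",358.2,205.3,.089,"pin"),("side",337.9,252.3,.088,"pin"),]:
    p=ray(n,u,v,z);print(l,n,p.round(4),(V(p)*1e3).round(1))
plan([.012,-.155,.16])
E
```

```text
hub top [ 0.6198 -0.111   0.07  ] [  -0.7 -108.5   70. ]
knobtop top [ 0.6437 -0.1551  0.121 ] [  11.7 -157.1  121. ]
knobtop side [ 0.6429 -0.1549  0.121 ] [  11.  -156.7  121. ]
hub side [ 0.6204 -0.113   0.07  ] [  -0.6 -110.6   70. ]
pin top [ 0.5568 -0.1282  0.089 ] [ -66.  -109.8   89. ]
pin side [ 0.5559 -0.1319  0.088 ] [ -67.8 -113.1   88. ]
t 0.1 vice mm [-588.9 -498.3  230. ] F vice [-0.4  0.1 -0.3] open 0.998 roterr [-91.26  -0.1    0.11]
tool shift units [ 0.283 -1.425 -2.373] turn units [-13.274  -0.015   0.016]
aligned-frame shift units [ 0.28   2.404 -1.373]
```

Request:
jog_arm([
  [0,0,0,-1,0,0,0],
  [0,0,0,-1,0,0,0],
  [0,0,0,-1,0,0,0],
  [0,0,0,-1,0,0,0],
  [0,0,0,-1,0,0,0],
  [0,0,0,-1,0,0,0],
  [0,0,0,-1,0,0,0],
  [0,0,0,-1,0,0,0],
  [0,0,0,-1,0,0,0],
  [0,0,0,-1,0,0,0],
  [0,0,0,-1,0,0,0],
  [0,0,0,-1,0,0,0],
], force=40)

```text
time_s: 1.6
eef_pos: [0.1446, -0.6331, 0.2304]
tool_rot: [-169.1, 89.9, 106.5]
force: [-1.2, -0.2, 1.0]
opening: 0.499
```

Request:
jog_arm([
  [0,0.2,-0.11,-0.64,0,0,0],
  [0,0.2,-0.11,-0.63,0,0,0],
  [0,0.2,-0.115,0,0,0,0],
  [0,0.2,-0.115,0,0,0,0],
  [0,0.2,-0.115,0,0,0,0],
  [0,0.2,-0.115,0,0,0,0],
  [0,0.2,-0.115,0,0,0,0],
  [0,0.2,-0.115,0,0,0,0],
  [0,0.2,-0.115,0,0,0,0],
  [0,0.2,-0.115,0,0,0,0],
])

```text
time_s: 2.85
eef_pos: [0.5691, -0.2441, 0.2307]
tool_rot: [-105.5, 89.9, 178.6]
force: [-0.0, 0.2, 0.2]
opening: 0.499
```

```bash
python3 - <<'E'
from h import *
plan([.0,-.157,.20])
E
```

```text
t 2.85 vice mm [ -82.4 -225.2  230.7] F vice [0.  0.2 0.2] open 0.499 roterr [-0.06 -0.01  0.05]
tool shift units [ 0.123  0.329 -0.273] turn units [-0.009 -0.002  0.008]
aligned-frame shift units [ 0.123  0.329 -0.273]
```

Request:
jog_arm([
  [0,0.125,-0.09,0,0,0,0],
  [0,0.125,-0.09,0,0,0,0],
  [0,0.125,-0.093,0,0,0,0],
  [0,0,0,0,0,0,0],
])

```text
time_s: 3.35
eef_pos: [0.6443, -0.1503, 0.2307]
tool_rot: [161.4, 89.8, 86.0]
force: [-0.0, 0.6, 0.4]
opening: 0.503
```

```bash
python3 - <<'E'
from h import *
where()
c=eyes.get_calibration("wrist");im,d,W=pts("wrist");cv2.imwrite("pics/w1.png",im);np.savez("pics/w1.npz",im=im,W=W,d=d,K=c["intrinsics"],R=c["R"],t=c["t"])
print("cam vice",V(-np.array(c["R"]).T@np.array(c["t"]).reshape(3)))
E
```

```text
t 3.35 vice mm [  13.5 -152.6  230.7] F vice [0.1 0.6 0.4] open 0.503 roterr [ 0.42 -0.21 -0.07]
cam vice [ 0.01199717 -0.08278242  0.37396763]
```

View pics/w1.png

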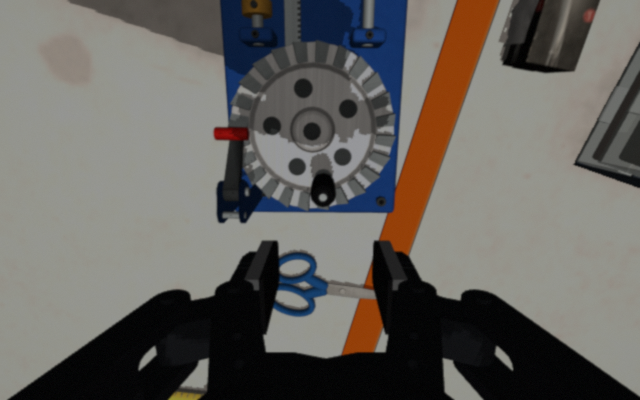

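The wrist view is looking down on the vice: hub at (312,131), knob at (322,187), red cross-grip at (231,133), and the hinge cheeks at about (234,200).

```bash
python3 - <<'E'
from h import *
f=np.load("pics/w1.npz");K,R,t=f["K"],f["R"],f["t"].reshape(3);im,W,d=f["im"],f["W"],f["d"]
def rv(u,v,z):
    o=-R.T@t; r=R.T@np.linalg.solve(K,[u,v,1.]); return (V(o+r*(z-o[2])/r[2])*1e3).round(1)
Q=W.copy();Q[...,0]=(W-O)@vx;Q[...,1]=(W-O)@vy
def st(m,l): print(l,m.sum(),(np.median(Q[m],0)*1e3).round(1),(np.percentile(Q[m],2,axis=0)*1e3).round(1),(np.percentile(Q[m],98,axis=0)*1e3).round(1))
B=np.zeros((400,640),bool);B[30:230,200:410]=1
st(B&(Q[...,2]>.116)&(Q[...,0]>-.04),"knobtop")
m=masks(im);st(B&m["red"],"red")
b=B&(Q[...,2]>.095)&(Q[...,0]<-.04);st(b,"cheektop")
h=B&(abs(Q[...,2]-.07)<.003)&(np.hypot(Q[...,0],Q[...,1]+.11)<.03);st(h,"hub")
print("hub",rv(312,131,.07),"knob",rv(322,193,.121))
v,u=np.nonzero(m["red"]&B);print(u.min(),u.max(),v.min(),v.max(),rv(u.mean(),v.mean(),.09))
v,u=np.nonzero(m["brass"]&(np.indices((400,640))[0]<30));print("brass",u.mean(),v.min(),v.max())
plan([.0116,-.157,.084])
E
```

```text
knobtop 424 [  10.7 -152.8  119.8] [   2.4 -161.7  116.4] [  19.  -145.4  122.3]
red 288 [nan nan nan] [nan nan nan] [nan nan nan]
cheektop 1090 [ -66.1 -160.8  101.2] [ -77.5 -181.3   95.4] [ -54.6 -145.7  106.8]
hub 380 [   0.5 -108.4   70. ] [ -12.1 -121.2   67.1] [ 12.  -94.9  72.1]
hub [   0.5 -108.5   70. ] knob [  10.  -151.4  121. ]
214 395 128 204 [ -67.8 -110.1   90. ]
brass 301.5897435897436 0 29
t 3.4 vice mm [  11.5 -155.5  230.6] F vice [ 0.1 -0.5  0.6] open 0.501 roterr [ 0.22 -0.09  0.04]
tool shift units [0.586 0.001 0.007] turn units [ 0.032 -0.013  0.005]
aligned-frame shift units [0.586 0.    0.006]
```

Request:
jog_arm([
  [0.2,0,0,0.03,0,0,0],
  [0.2,0,0,0,0,0,0],
  [0.13,0,0,0,0,0,0],
  [0.056,0,0,0,0,0,0],
  [0,0,0,0,0,0,0],
], force=40)

```text
time_s: 4.03
eef_pos: [0.6417, -0.1575, 0.084]
tool_rot: [-98.7, 89.9, -174.9]
force: [-0.3, -0.0, 0.8]
opening: 0.501
```

```bash
python3 - <<'E'
from h import *
plan([.0116,-.156,.084])
E
```

```text
t 4.03 vice mm [   9.2 -158.9   84. ] F vice [-0.3  0.   0.8] open 0.501 roterr [-0.32 -0.02  0.12]
tool shift units [-0.     0.01  -0.012] turn units [-0.047 -0.003  0.017]
aligned-frame shift units [-0.     0.01  -0.012]
```

Request:
jog_arm([
  [0,0,0,0,0,0,-0.2],
  [0,0,0,0,0,0,-0.35],
  [0,0,0,0,0,0,-0.42],
])

```text
time_s: 4.4
eef_pos: [0.6437, -0.1564, 0.0861]
tool_rot: [60.3, 89.9, -15.8]
force: [0.3, -0.6, -1.0]
opening: 0.289
```

```bash
python3 - <<'E'
from h import *
plan([.0116,-.156,.084])
E
```

```text
t 4.4 vice mm [  11.4 -158.3   86.1] F vice [ 0.2 -0.6 -1. ] open 0.289 roterr [-0.23  0.06 -0.11]
tool shift units [ 0.009  0.001 -0.009] turn units [-0.033  0.009 -0.016]
aligned-frame shift units [ 0.009  0.001 -0.009]
```

Request:
jog_arm([
  [0,-0.006,-0.006,0,0,0,-0.42],
  [0,0,0,0,0,0,-0.42],
  [0,0,0,0,0,0,-0.42],
])

```text
time_s: 4.78
eef_pos: [0.6417, -0.1548, 0.0853]
tool_rot: [84.4, 89.9, 8.4]
force: [1.4, -0.5, 1.1]
opening: 0.292
```

```bash
python3 - <<'E'
from h import *
where()
E
```

```text
t 4.78 vice mm [   9.9 -156.3   85.3] F vice [ 1.2 -0.8  1.1] open 0.292 roterr [-0.22  0.01 -0.1 ]
```

Request:
jog_arm([
  [0,0,0,0,0,0,-0.47],
  [0,0,0,0,0,0,-0.5],
], force=25)

```text
time_s: 5.03
eef_pos: [0.6432, -0.1544, 0.0856]
tool_rot: [84.9, 89.7, 8.9]
force: [4.7, 0.4, 1.6]
opening: 0.25
```

```bash
python3 - <<'E'
from h import *
where()
E
```

```text
t 5.03 vice mm [  11.4 -156.3   85.6] F vice [ 4.7 -0.7  1.6] open 0.25 roterr [-0.2   0.03 -0.28]
```

Request:
jog_arm([
  [0,0,0,0,0,0,-0.55],
  [0,0,0,0,0,0,-0.6],
])

```text
time_s: 5.28
eef_pos: [0.6435, -0.1543, 0.0857]
tool_rot: [85.5, 89.7, 9.4]
force: [6.6, 0.4, 0.3]
opening: 0.239
```

```bash
python3 - <<'E'
from h import *
where()
E
```

```text
t 5.28 vice mm [  11.7 -156.2   85.7] F vice [ 6.5 -1.2  0.3] open 0.239 roterr [-0.19  0.02 -0.31]
```

```bash
cat >> h.py <<'E'
def tang(n=1):
    s=where();q=V(s["eef_pos"])[:2]-np.array([0,-.1095]);t=np.array([q[1],-q[0]])/np.hypot(*q)
    F=np.array(s["force"]);f=np.array([F@vx,F@vy]);print("phi deg",np.degrees(np.arctan2(q[1],q[0])).round(2),"r",(np.hypot(*q)*1e3).round(1),"push CW N",-(f@t).round(2),"radial",(f@q/np.hypot(*q)).round(2))
E
```

Request:
jog_arm([
  [0,-0.004,0.001,0,0,0,-0.7],
  [0,-0.004,0.001,0,0,0,-0.7],
  [0,0,0,0,0,0,-0.7],
], force=40)

```text
time_s: 5.65
eef_pos: [0.6433, -0.1544, 0.0857]
tool_rot: [88.0, 89.5, 12.0]
force: [9.8, 2.0, -3.2]
opening: 0.236
```

```bash
python3 - <<'E'
from h import *
tang()
E
```

```text
t 5.65 vice mm [  11.5 -156.3   85.7] F vice [ 9.9 -0.5 -3.2] open 0.236 roterr [-0.15  0.02 -0.53]
phi deg -76.14 r 48.2 push CW N 9.54 radial 2.82
```

Request:
jog_arm([
  [0,-0.004,0.001,0,0,0,-0.7],
  [0,0,0,0,0,0,-0.7],
  [0,0,0,0,0,0,-0.7],
])

```text
time_s: 6.02
eef_pos: [0.6432, -0.1544, 0.0858]
tool_rot: [88.7, 89.4, 12.7]
force: [10.4, 2.1, -4.3]
opening: 0.235
```

```bash
python3 - <<'E'
from h import *
tang()
E
```

```text
t 6.03 vice mm [  11.5 -156.3   85.8] F vice [10.6 -0.5 -4.3] open 0.235 roterr [-0.13  0.02 -0.63]
phi deg -76.24 r 48.1 push CW N 10.15 radial 3.05
```

Request:
jog_arm([
  [0,-0.006,0.0015,0,0,0,-0.7],
  [0,-0.006,0.0015,0,0,0,-0.7],
  [0,0,0,0,0,0,-0.7],
])

```text
time_s: 6.4
eef_pos: [0.6425, -0.1547, 0.0858]
tool_rot: [89.9, 89.1, 14.0]
force: [14.7, 3.1, -8.0]
opening: 0.235
```

```bash
python3 - <<'E'
from h import *
tang()
E
```

```text
t 6.4 vice mm [  10.6 -156.4   85.8] F vice [15.  -0.6 -8. ] open 0.235 roterr [-0.08  0.   -0.9 ]
phi deg -77.25 r 48.1 push CW N 14.46 radial 3.9
```

Request:
jog_arm([
  [0.002,-0.006,0.0015,0,0,0,-0.7],
  [0,0,0,0,0,0,-0.7],
  [0,0,0,0,0,0,-0.7],
])

```text
time_s: 6.78
eef_pos: [0.6419, -0.155, 0.0858]
tool_rot: [89.7, 89.0, 13.8]
force: [16.1, 4.1, -5.9]
opening: 0.234
```

```bash
python3 - <<'E'
from h import *
tang()
E
```

```text
t 6.78 vice mm [  10.  -156.5   85.8] F vice [16.6  0.  -5.9] open 0.234 roterr [-0.05  0.01 -0.99]
phi deg -77.97 r 48.1 push CW N 16.21 radial 3.4
```

Request:
jog_arm([
  [0.001,-0.005,0.001,0,0,0,-0.7],
  [0,0,0,0,0,0,-0.7],
  [0,0,0,0,0,0,-0.7],
])

```text
time_s: 7.15
eef_pos: [0.6413, -0.1553, 0.0858]
tool_rot: [89.4, 89.0, 13.5]
force: [16.3, 3.0, -7.3]
opening: 0.233
```

```bash
python3 - <<'E'
from h import *
tang()
E
```

```text
t 7.15 vice mm [   9.3 -156.7   85.8] F vice [16.6 -1.1 -7.3] open 0.233 roterr [-0.04  0.01 -1.05]
phi deg -78.8 r 48.1 push CW N 16.03 radial 4.3
```

Request:
jog_arm([
  [0.001,-0.005,0.001,0,0,0,-0.7],
  [0,0,0,0,0,0,-0.7],
  [0,0,0,0,0,0,-0.7],
])

```text
time_s: 7.52
eef_pos: [0.6406, -0.1555, 0.0858]
tool_rot: [89.5, 88.9, 13.6]
force: [17.4, 3.6, -7.2]
opening: 0.235
```

```bash
python3 - <<'E'
from h import *
tang();ctrl.sense();eyes.camera("wrist");tang()
E
```

```text
t 7.53 vice mm [   8.7 -156.7   85.8] F vice [17.8 -0.8 -7.2] open 0.235 roterr [-0.02  0.01 -1.11]
phi deg -79.62 r 48.0 push CW N 17.33 radial 3.97
t 7.58 vice mm [   8.6 -156.8   85.8] F vice [17.8 -0.2 -6.8] open 0.235 roterr [-0.03  0.01 -1.11]
phi deg -79.63 r 48.0 push CW N 17.5 radial 3.45
```

Request:
jog_arm([
  [0,0.008,-0.002,0,0,0,-0.7],
  [0,0.008,-0.002,0,0,0,-0.7],
  [0,0,0,0,0,0,-0.7],
])

```text
time_s: 7.95
eef_pos: [0.6409, -0.1555, 0.0857]
tool_rot: [87.2, 89.3, 11.2]
force: [9.8, 3.1, -0.4]
opening: 0.237
```

```bash
python3 - <<'E'
from h import *
tang()
E
```

```text
t 7.95 vice mm [   8.9 -156.8   85.7] F vice [10.3  0.6 -0.4] open 0.237 roterr [-0.11  0.03 -0.65]
phi deg -79.34 r 48.1 push CW N 10.2 radial 1.35
```

Request:
jog_arm([
  [0,0.008,-0.001,0,0,0,-0.7],
  [0,0.008,-0.001,0,0,0,-0.6],
  [0,0,0,0,0,0,-0.4],
  [0,0,0,0,0,0,-0.2],
  [0,0,0,0,0,0,0],
  [0,0,0,0,0,0,0],
])

```text
time_s: 8.7
eef_pos: [0.6381, -0.157, 0.083]
tool_rot: [-100.4, 89.9, -176.5]
force: [0.1, 0.7, -0.5]
opening: 0.499
```

```bash
python3 - <<'E'
from h import *
tang(); plan([-.067,-.112,.16])
E
```

```text
t 8.7 vice mm [   5.9 -157.6   83. ] F vice [ 0.3  0.6 -0.5] open 0.499 roterr [-0.27 -0.02  0.12]
phi deg -83.05 r 48.4 push CW N 0.36 radial -0.57
t 8.7 vice mm [   5.9 -157.6   83. ] F vice [ 0.3  0.6 -0.5] open 0.499 roterr [-0.27 -0.02  0.12]
tool shift units [-0.307 -0.293 -0.181] turn units [-0.04  -0.003  0.017]
aligned-frame shift units [-0.308 -0.291 -0.182]
```

Request:
jog_arm([
  [-0.2,0,0,0,0,0,0],
  [-0.108,-0.1,-0.06,0,0,0,0],
  [0,-0.1,-0.06,0,0,0,0],
  [0,-0.091,-0.062,0,0,0,0.1],
  [0,0,0,0,0,0,0.1],
  [0,0,0,0,0,0,0.1],
])

```text
time_s: 9.45
eef_pos: [0.5583, -0.1303, 0.161]
tool_rot: [54.7, 89.9, -21.4]
force: [-0.3, -0.7, 0.5]
opening: 0.546
```

```bash
python3 - <<'E'
from h import *
plan([-.067,-.111,.078])
im,d,W=pts("wrist");cv2.imwrite("pics/w2.png",im)
im,d,W=pts("side");cv2.imwrite("pics/s2.png",im)
E
```

```text
t 9.45 vice mm [ -65.  -112.2  161. ] F vice [-0.5 -0.6  0.5] open 0.546 roterr [-0.26  0.04 -0.05]
tool shift units [ 0.332 -0.008 -0.005] turn units [-0.037  0.005 -0.008]
aligned-frame shift units [ 0.332 -0.008 -0.005]
```

View pics/w2.png

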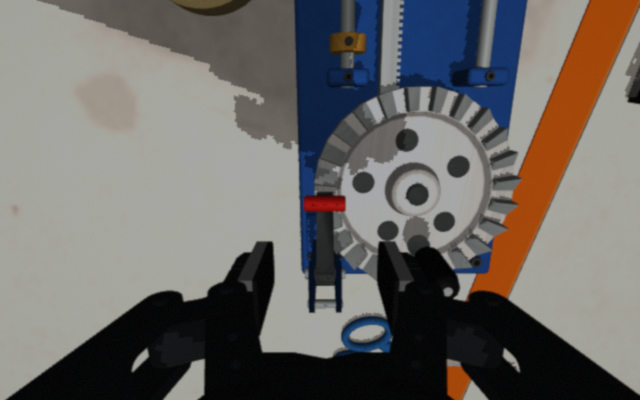

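The wrist view shows the red cross-grip at (325,204), centred between the fingers (mid-line about column 325). Descending.

Request:
jog_arm([
  [0.12,-0.004,-0.003,0,0,0,0.1],
  [0.12,-0.004,-0.002,0,0,0,0.1],
  [0.06,0,0,0,0,0,0.1],
  [0.022,0,0,0,0,0,0],
  [0,0,0,0,0,0,-0.1],
  [0,0,0,0,0,0,-0.2],
], force=20)

```text
time_s: 10.3
eef_pos: [0.5566, -0.1293, 0.0815]
tool_rot: [64.1, 89.9, -12.0]
force: [1.2, -1.0, 0.2]
opening: 0.399
```

```bash
python3 - <<'E'
from h import *
plan([-.067,-.111,.078])
E
```

```text
t 10.3 vice mm [ -66.4 -110.7   81.5] F vice [ 0.9 -1.2  0.2] open 0.399 roterr [-0.24  0.06 -0.12]
tool shift units [ 0.014 -0.002  0.001] turn units [-0.035  0.009 -0.018]
aligned-frame shift units [ 0.014 -0.002  0.001]
```

Request:
jog_arm([
  [0.016,0,0,0,0,0,-0.25],
  [0,0,0,0,0,0,-0.3],
  [0,0,0,0,0,0,-0.35],
  [0,0,0,0,0,0,-0.4],
  [0,0,0,0,0,0,-0.4],
], force=20)

```text
time_s: 10.92
eef_pos: [0.5572, -0.129, 0.077]
tool_rot: [76.3, 89.8, 0.2]
force: [5.2, -0.0, 0.4]
opening: 0.316
```

```bash
python3 - <<'E'
from h import *
where()
E
```

```text
t 10.93 vice mm [ -65.7 -110.6   77. ] F vice [ 5.  -1.3  0.4] open 0.316 roterr [-0.22  0.05 -0.21]
```

Request:
jog_arm([
  [0,0.008,0,0,0,0,-0.4],
  [0,0,0,0,0,0,-0.4],
  [-0.006,0,0,0,0,0,-0.4],
  [0,0,0,0,0,0,-0.4],
])

```text
time_s: 11.42
eef_pos: [0.5572, -0.1289, 0.0775]
tool_rot: [29.5, 90.0, -46.6]
force: [3.6, -0.9, -0.8]
opening: 0.32
```

```bash
python3 - <<'E'
from h import *
where()
E
```

```text
t 11.43 vice mm [ -65.7 -110.5   77.5] F vice [ 3.2 -1.8 -0.8] open 0.32 roterr [-0.25  0.01 -0.  ]
```

Request:
jog_arm([
  [-0.006,0,0,0,0,0,-0.4],
  [0,0,0,0,0,0,-0.4],
])

```text
time_s: 11.68
eef_pos: [0.5572, -0.1286, 0.079]
tool_rot: [-146.3, 90.0, 137.6]
force: [4.1, -0.5, -1.9]
opening: 0.312
```

```bash
python3 - <<'E'
from h import *
where()
E
```

```text
t 11.68 vice mm [ -65.7 -110.3   79. ] F vice [ 3.9 -1.5 -1.9] open 0.312 roterr [-0.24 -0.02  0.01]
```

Request:
jog_arm([
  [-0.006,0.002,0,0,0,0,-0.4],
  [0,0,0,0,0,0,-0.4],
])

```text
time_s: 11.92
eef_pos: [0.5572, -0.1285, 0.0804]
tool_rot: [-109.0, 89.9, 174.9]
force: [3.0, -0.3, -2.6]
opening: 0.321
```

```bash
python3 - <<'E'
from h import *
where()
E
```

```text
t 11.93 vice mm [ -65.7 -110.1   80.4] F vice [ 2.8 -1.1 -2.6] open 0.321 roterr [-0.24 -0.03  0.08]
```

Request:
jog_arm([
  [-0.006,0.002,0,0,0,0,-0.4],
  [0,0,0,0,0,0,-0.4],
])

```text
time_s: 12.18
eef_pos: [0.5572, -0.1284, 0.0818]
tool_rot: [-105.3, 89.9, 178.6]
force: [1.5, -1.3, -3.0]
opening: 0.317
```

```bash
python3 - <<'E'
from h import *
where()
E
```

```text
t 12.18 vice mm [ -65.6 -110.    81.8] F vice [ 1.1 -1.6 -3. ] open 0.317 roterr [-0.24 -0.04  0.13]
```

Request:
jog_arm([
  [-0.006,0,0,0,0,0,-0.4],
  [0,0,0,0,0,0,-0.4],
])

```text
time_s: 12.42
eef_pos: [0.5573, -0.1283, 0.0834]
tool_rot: [-105.7, 89.9, 178.2]
force: [0.3, 0.2, -1.8]
opening: 0.32
```

```bash
python3 - <<'E'
from h import *
where()
E
```

```text
t 12.43 vice mm [ -65.5 -110.    83.4] F vice [ 0.4  0.1 -1.8] open 0.32 roterr [-0.24 -0.04  0.12]
```

Request:
jog_arm([
  [-0.006,0,0,0,0,0,-0.4],
  [0,0,0,0,0,0,-0.4],
])

```text
time_s: 12.68
eef_pos: [0.5573, -0.1284, 0.085]
tool_rot: [-105.5, 89.9, 178.4]
force: [-0.1, -0.2, -2.7]
opening: 0.32
```

```bash
python3 - <<'E'
from h import *
where()
E
```

```text
t 12.68 vice mm [ -65.5 -110.    85. ] F vice [-0.2 -0.2 -2.7] open 0.32 roterr [-0.24 -0.03  0.11]
```

Request:
jog_arm([
  [-0.04,0,0.005,0,0,0,-0.4],
  [-0.039,0,0.013,0,0,0,-0.4],
  [0,0,0,0,0,0,-0.4],
])

```text
time_s: 13.05
eef_pos: [0.5587, -0.1331, 0.1058]
tool_rot: [-91.2, 89.9, -167.4]
force: [-3.3, 0.5, -2.2]
opening: 0.319
```

```bash
python3 - <<'E'
from h import *
where()
im,d,W=pts("wrist");a=im[150:350,220:430];im,d,W=pts("side");cv2.imwrite("pics/s3.png",np.hstack([cv2.resize(a,(420,400)),cv2.resize(im[205:305,310:405],(380,400))]))
E
```

```text
t 13.05 vice mm [ -65.4 -114.9  105.8] F vice [-3.   1.2 -2.2] open 0.319 roterr [-0.28 -0.    0.09]
```

View pics/s3.png

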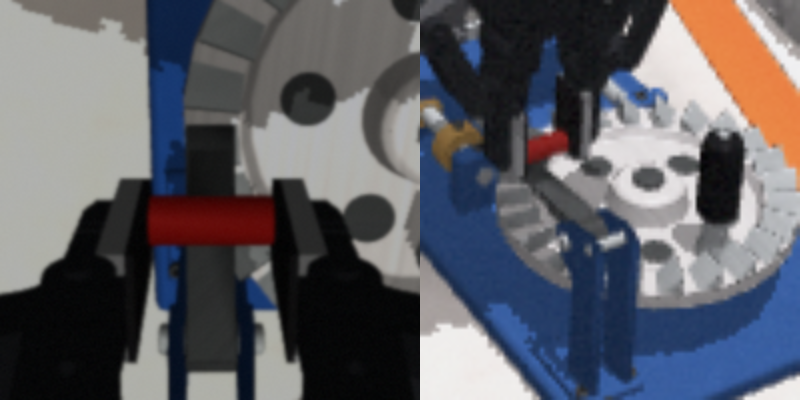

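The bar (left panel at (212,220), right panel at (547,147)) is held between the fingers and the pawl has risen clear of the teeth. Continuing round the arc.

Request:
jog_arm([
  [-0.035,0,0.021,0,0,0,-0.4],
  [-0.03,0,0.028,0,0,0,-0.4],
  [-0.024,0,0.033,0,0,0,-0.4],
  [-0.016,0,0.038,0,0,0,-0.4],
  [-0.008,0,0.04,0,0,0,-0.4],
  [0.001,0,0.041,0,0,0,-0.4],
  [0,0,0,0,0,0,-0.4],
])

```text
time_s: 14.02
eef_pos: [0.5716, -0.1841, 0.1341]
tool_rot: [-12.3, 89.9, -88.6]
force: [-6.0, 0.2, 4.6]
opening: 0.32
```

```bash
python3 - <<'E'
from h import *
where()
E
```

```text
t 14.03 vice mm [ -65.3 -167.6  134.1] F vice [-5.8  1.6  4.6] open 0.32 roterr [-0.39  0.11  0.02]
```

Request:
jog_arm([
  [0.009,-0.006,0.04,0,0,0,-0.4],
  [0.017,0,0.037,0,0,0,-0.4],
  [0.02,0,0.032,0,0,0,-0.4],
  [0,0,0,0,0,0,-0.3],
  [0,0,0,0,0,0,-0.1],
  [0,0,0,0,0,0,0.1],
  [-0.12,0,0,0,0,0,0.1],
  [-0.12,0,0,0,0,0,0.1],
  [0,0.15,0,0,0,0,0],
  [0,0.15,0,0,0,0,0],
  [0,0,0,0,0,0,0],
])

```text
time_s: 15.4
eef_pos: [0.6523, -0.1867, 0.1817]
tool_rot: [117.0, 89.8, 41.2]
force: [0.1, 0.3, -0.3]
opening: 0.502
```

```bash
python3 - <<'E'
from h import *
where()
im,d,W=pts("top");np.savez("pics/top4.npz",im=im,W=W);a=im[135:225,290:400];im,d,W=pts("side");cv2.imwrite("pics/s4.png",np.hstack([cv2.resize(a,(420,340)),cv2.resize(im[205:315,310:430],(380,340))]))
plan([.0085,-.157,.084])
E
```

```text
t 15.4 vice mm [  12.4 -189.8  181.7] F vice [ 0.1  0.3 -0.3] open 0.502 roterr [ 0.02 -0.11 -0.21]
t 15.5 vice mm [   8.8 -191.7  181.1] F vice [-0.9 -0.7 -0.5] open 0.503 roterr [-0.15 -0.04  0.03]
tool shift units [ 0.389 -0.002 -0.138] turn units [-0.022 -0.005  0.004]
aligned-frame shift units [ 0.388 -0.001 -0.139]
```

View pics/s4.png

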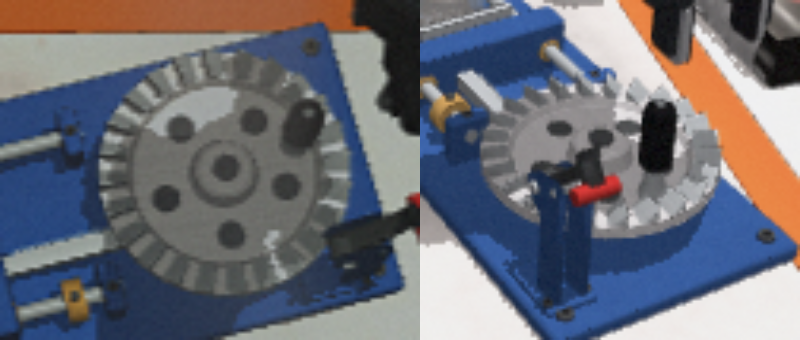

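```bash
python3 - <<'E'
from h import *
f=np.load("pics/top4.npz");im,W=f["im"],f["W"];m=masks(im)
X=(W-O)@vx*1e3;Y=(W-O)@vy*1e3;Z=W[...,2]*1e3
b=m["blue"]&(abs(Z-59)<4)&(abs(X)<70)&(Y>0)&(Y<90)
for lo,hi in[(-62,-38),(-30,30),(35,60)]:
    q=b&(X>lo)&(X<hi);print("jaw top",q.sum(),np.percentile(Y[q],[2,50,98]).round(1))
q=m["brass"]&(abs(X+50)<16)&(Y>-60)&(Y<60)&(Z>25);print("collar",q.sum(),np.percentile(Y[q],[3,50,97]).round(1),np.percentile(Z[q],[3,97]).round(1))
q=m["red"]&(abs(X+67)<20)&(Y<-150);print("pawl grip",q.sum(),np.median(X[q]),np.median(Y[q]),np.median(Z[q]))
E
```

```text
jaw top 97 [34.  45.9 56.8]
jaw top 252 [33.7 45.3 56.7]
jaw top 103 [34.  45.5 56.6]
collar 44 [-7.8 -2.6  2. ] [40. 53.]
pawl grip 32 -71.40942390203193 -200.30616059552506 121.3062348795317
```

Request:
jog_arm([
  [0,0,-0.07,0,0,0,0],
  [0,0,-0.069,0,0,0,0],
  [0.15,0,0,0,0,0,0],
  [0.15,0,0,0,0,0,0],
  [0.08,0,0,0,0,0,0],
  [0,0,0,0,0,0,0],
  [0,0,0,0,0,0,-0.2],
])

```text
time_s: 16.38
eef_pos: [0.6423, -0.1564, 0.0882]
tool_rot: [69.1, 89.8, -6.9]
force: [-0.0, 0.3, 0.7]
opening: 0.4
```

```bash
python3 - <<'E'
from h import *
plan([.0085,-.157,.084])
E
```

```text
t 16.38 vice mm [  10.1 -158.    88.2] F vice [0.  0.3 0.7] open 0.4 roterr [-0.22  0.06 -0.15]
tool shift units [ 0.017 -0.006 -0.004] turn units [-0.033  0.008 -0.022]
aligned-frame shift units [ 0.017 -0.006 -0.004]
```

Request:
jog_arm([
  [0.014,-0.006,-0.004,0,0,0,-0.4],
  [0,0,0,0,0,0,-0.6],
  [0,0,0,0,0,0,-0.7],
  [0,0,0,0,0,0,-0.7],
], force=60)

```text
time_s: 16.88
eef_pos: [0.6413, -0.1558, 0.0847]
tool_rot: [73.1, 89.8, -2.9]
force: [2.7, -0.2, 5.0]
opening: 0.227
```

```bash
python3 - <<'E'
from h import *
tang()
p=np.radians(-79.6)+np.arange(0,2.81,.1)
d=47*np.stack([np.diff(np.cos(p)),np.diff(np.sin(p))],1)/250
for i,(x,y) in enumerate(d): print(i+1,[round(x,3),round(-y,3)],end="; ")
E
```

```text
t 16.88 vice mm [   9.2 -157.2   84.7] F vice [ 2.5 -0.8  5. ] open 0.227 roterr [-0.23  0.07 -0.23]
phi deg -79.08 r 48.6 push CW N 2.34 radial 1.3
1 [np.float64(0.018), np.float64(-0.004)]; 2 [np.float64(0.018), np.float64(-0.006)]; 3 [np.float64(0.017), np.float64(-0.008)]; 4 [np.float64(0.016), np.float64(-0.01)]; 5 [np.float64(0.015), np.float64(-0.011)]; 6 [np.float64(0.014), np.float64(-0.013)]; 7 [np.float64(0.013), np.float64(-0.014)]; 8 [np.float64(0.011), np.float64(-0.015)]; 9 [np.float64(0.01), np.float64(-0.016)]; 10 [np.float64(0.008), np.float64(-0.017)]; 11 [np.float64(0.006), np.float64(-0.018)]; 12 [np.float64(0.004), np.float64(-0.018)]; 13 [np.float64(0.003), np.float64(-0.019)]; 14 [np.float64(0.001), np.float64(-0.019)]; 15 [np.float64(-0.001), np.float64(-0.019)]; 16 [np.float64(-0.003), np.float64(-0.019)]; 17 [np.float64(-0.005), np.float64(-0.018)]; 18 [np.float64(-0.007), np.float64(-0.018)]; 19 [np.float64(-0.008), np.float64(-0.017)]; 20 [np.float64(-0.01), np.float64(-0.016)]; 21 [np.float64(-0.012), np.float64(-0.015)]; 22 [np.float64(-0.013), np.float64(-0.014)]; 23 [np.float64(-0.014), np.float64(-0.012)]; 24 [np.float64(-0.015), np.float64(-0.011)]; 25 [np.float64(-0.016), np.float64(-0.009)]; 26 [np.float64(-0.017), np.float64(-0.007)]; 27 [np.float64(-0.018), np.float64(-0.006)]; 28 [np.float64(-0.018), np.float64(-0.004)];
```

Request:
jog_arm([
  [0,0.018,-0.004,0,0,0,-0.7],
  [0,0.018,-0.006,0,0,0,-0.7],
  [0,0.017,-0.008,0,0,0,-0.7],
  [0,0.016,-0.01,0,0,0,-0.7],
  [0,0.015,-0.011,0,0,0,-0.7],
  [0,0.014,-0.013,0,0,0,-0.7],
])

```text
time_s: 17.62
eef_pos: [0.6561, -0.1456, 0.0845]
tool_rot: [-54.1, 89.2, -130.5]
force: [-10.2, -7.8, 13.8]
opening: 0.232
```

```bash
python3 - <<'E'
from h import *
tang()
E
```

```text
t 17.62 vice mm [  26.1 -150.9   84.5] F vice [-11.8  -5.   13.8] open 0.232 roterr [-0.55  0.44  0.61]
phi deg -57.79 r 49.0 push CW N -12.63 radial -2.01
```

Request:
jog_arm([
  [-0.004,0.013,-0.014,0,0,0,-0.7],
  [0,0.011,-0.015,0,0,0,-0.7],
  [0,0.01,-0.016,0,0,0,-0.7],
  [0,0.008,-0.017,0,0,0,-0.7],
  [0,0.006,-0.018,0,0,0,-0.7],
  [0,0.004,-0.018,0,0,0,-0.7],
  [0,0.003,-0.019,0,0,0,-0.7],
  [0,0.001,-0.019,0,0,0,-0.7],
])

```text
time_s: 18.62
eef_pos: [0.669, -0.1148, 0.0848]
tool_rot: [18.3, 89.0, -58.3]
force: [10.3, -13.0, -3.1]
opening: 0.226
```

```bash
python3 - <<'E'
from h import *
tang()
E
```

```text
t 18.62 vice mm [  46.1 -124.2   84.8] F vice [  6.8 -15.1  -3.1] open 0.226 roterr [-0.74  0.93 -0.3 ]
phi deg -17.66 r 48.4 push CW N -12.35 radial 11.08
```

Request:
jog_arm([
  [0,-0.001,-0.019,0,0,0,-0.7],
  [0,-0.003,-0.019,0,0,0,-0.7],
  [0,-0.005,-0.018,0,0,0,-0.7],
  [0,-0.007,-0.018,0,0,0,-0.7],
  [0,-0.008,-0.017,0,0,0,-0.7],
  [0,-0.01,-0.016,0,0,0,-0.7],
  [0,-0.012,-0.015,0,0,0,-0.7],
])

```text
time_s: 19.5
eef_pos: [0.6531, -0.0774, 0.0848]
tool_rot: [67.2, 89.2, -9.0]
force: [14.4, -2.7, -6.0]
opening: 0.231
```

```bash
python3 - <<'E'
from h import *
tang()
E
```

```text
t 19.5 vice mm [ 39.8 -84.   84.8] F vice [13.3 -6.1 -6. ] open 0.231 roterr [-0.36  0.31 -0.74]
phi deg 32.59 r 47.3 push CW N -12.34 radial 7.95
```

Request:
jog_arm([
  [0,-0.013,-0.014,0,0,0,-0.7],
  [0,-0.014,-0.012,0,0,0,-0.7],
  [0,0,0,0,0,0,-0.7],
])

```text
time_s: 19.88
eef_pos: [0.6436, -0.0709, 0.0848]
tool_rot: [72.6, 89.4, -3.5]
force: [11.3, -1.5, -4.5]
opening: 0.232
```

```bash
cat > m.py <<'E'
from h import *
tang()
im,d,W=pts("top");m=masks(im)
X=(W-O)@vx*1e3;Y=(W-O)@vy*1e3;Z=W[...,2]*1e3
b=m["blue"]&(abs(Z-59)<4)&(abs(X)<70)&(Y>-15)&(Y<90)
for lo,hi in[(-62,-38),(-30,30),(35,60)]:
    q=b&(X>lo)&(X<hi);print("jaw top",q.sum(),np.percentile(Y[q],[2,50,98]).round(1) if q.any() else "")
E
python3 m.py
```

```text
t 19.88 vice mm [ 32.2 -75.4  84.8] F vice [10.6 -4.2 -4.5] open 0.232 roterr [-0.27  0.19 -0.6 ]
phi deg 46.63 r 46.9 push CW N -10.58 radial 4.25
jaw top 99 [ 7.3 18.7 29.2]
jaw top 254 [ 7.3 18.7 30.3]
jaw top 97 [ 7.6 18.5 29.4]
```

Request:
jog_arm([
  [0,-0.008,-0.006,0,0,0,-0.7],
  [0,-0.008,-0.005,0,0,0,-0.7],
  [0,0,0,0,0,0,-0.7],
])

```text
time_s: 20.3
eef_pos: [0.6393, -0.0689, 0.0848]
tool_rot: [74.8, 89.4, -1.3]
force: [11.0, -0.9, -4.8]
opening: 0.228
```

```bash
python3 -c "
from h import *
tang()"
```

```text
t 20.3 vice mm [ 28.5 -72.4  84.8] F vice [10.4 -3.5 -4.8] open 0.228 roterr [-0.27  0.17 -0.61]
phi deg 52.46 r 46.7 push CW N -10.42 radial 3.54
```

Request:
jog_arm([
  [0,-0.008,-0.005,0,0,0,-0.7],
  [0,-0.008,-0.004,0,0,0,-0.7],
  [0,0,0,0,0,0,-0.7],
])

```text
time_s: 20.68
eef_pos: [0.6347, -0.0674, 0.0848]
tool_rot: [76.3, 89.4, 0.2]
force: [12.1, -0.3, -4.6]
opening: 0.227
```

```bash
python3 -c "
from h import *
tang()"
```

```text
t 20.68 vice mm [ 24.4 -69.9  84.8] F vice [11.7 -3.2 -4.6] open 0.227 roterr [-0.26  0.15 -0.61]
phi deg 58.32 r 46.5 push CW N -11.64 radial 3.37
```

Request:
jog_arm([
  [0,-0.004,-0.002,0,0,0,-0.7],
  [0,-0.004,-0.002,0,0,0,-0.7],
  [0,0,0,0,0,0,-0.7],
])

```text
time_s: 21.05
eef_pos: [0.6333, -0.0671, 0.0848]
tool_rot: [76.6, 89.3, 0.5]
force: [13.3, 0.0, -5.7]
opening: 0.229
```

```bash
python3 -c "
from h import *
tang()"
```

```text
t 21.05 vice mm [ 23.1 -69.2  84.8] F vice [12.9 -3.2 -5.7] open 0.229 roterr [-0.27  0.17 -0.7 ]
phi deg 60.14 r 46.5 push CW N -12.78 radial 3.64
```

Request:
jog_arm([
  [0,-0.004,-0.002,0,0,0,-0.7],
  [0,-0.004,-0.002,0,0,0,-0.7],
  [0,0,0,0,0,0,-0.7],
])

```text
time_s: 21.42
eef_pos: [0.6327, -0.0669, 0.0849]
tool_rot: [76.4, 89.1, 0.2]
force: [16.9, -0.3, -9.3]
opening: 0.231
```

```bash
python3 m.py
```

```text
t 21.43 vice mm [ 22.6 -68.9  84.9] F vice [16.3 -4.4 -9.3] open 0.231 roterr [-0.27  0.22 -0.89]
phi deg 60.9 r 46.5 push CW N -16.36 radial 4.04
jaw top 97 [ 4.7 15.5 25.5]
jaw top 264 [ 3.9 15.7 27.5]
jaw top 98 [ 4.8 16.5 26.8]
```

Request:
jog_arm([
  [0,0.01,0.005,0,0,0,-0.7],
  [0,0.011,0.005,0,0,0,-0.7],
  [0,0,0,0,0,0,-0.7],
])

```text
time_s: 21.85
eef_pos: [0.6331, -0.067, 0.0847]
tool_rot: [76.4, 89.8, 0.3]
force: [5.7, 0.1, 0.9]
opening: 0.229
```

```bash
python3 -c "
from h import *
tang()"
```

```text
t 21.85 vice mm [ 23.  -69.   84.7] F vice [ 5.6 -1.3  0.9] open 0.229 roterr [-0.24  0.05 -0.22]
phi deg 60.46 r 46.6 push CW N -5.48 radial 1.59
```

Request:
jog_arm([
  [0,0.006,0.003,0,0,0,-0.7],
  [0,0,0,0,0,0,-0.5],
  [0,0,0,0,0,0,-0.3],
  [0,0,0,0,0,0,-0.1],
  [0,0,0,0,0,0,0],
  [-0.1,0,0,0,0,0,0],
  [-0.2,0,0,0,0,0,0],
  [-0.2,0,0,0,0,0,0],
  [0,0,0.24,0,0,0,0],
  [0,0,0.24,0,0,0,0],
  [0,0,0.24,0,0,0,0],
  [0,0,0,0,0,0,0],
])

```text
time_s: 23.35
eef_pos: [0.674, -0.2525, 0.2074]
tool_rot: [-41.9, 89.7, -118.7]
force: [-0.8, -0.6, -0.2]
opening: 0.504
```

```bash
python3 m.py; python3 - <<'E'
from h import *
im,d,W=pts("top");Y=(W-O)@vy*1e3;X=(W-O)@vx*1e3;m=masks(im);Z=W[...,2]
q=m["brass"]&(abs(X+50)<16)&(Y>-60)&(Y<60)&(Z>.025);print("collar",np.percentile(Y[q],[3,97]).round(1))
a=cv2.resize(im[120:300,200:440],(480,360));im,d,W=pts("side");cv2.imwrite("pics/fin.png",np.hstack([a,cv2.resize(im[170:315,225:435],None,fx=1.5,fy=360/145)]))
E
```

```text
t 23.35 vice mm [  17.3 -258.9  207.4] F vice [-0.9 -0.4 -0.2] open 0.504 roterr [-0.96  0.25  0.23]
phi deg -83.4 r 150.4 push CW N -0.93 radial 0.28
jaw top 106 [ 4.2 15.6 27. ]
jaw top 260 [ 4.3 16.3 27.8]
jaw top 100 [ 4.7 15.4 26.9]
collar [-7.7  2. ]
```

View pics/fin.png

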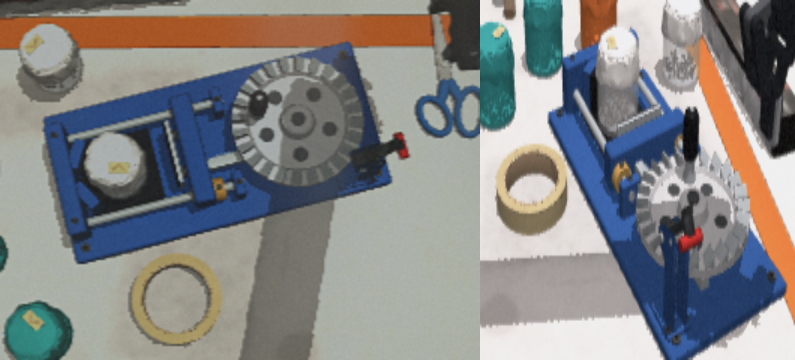

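```bash
python3 -c "
from bench import ctrl
print(ctrl.hand_in())"
```

```text
the job is handed in; nothing more can be done
None
```

I carried out the whole job in the order asked and handed it in at about 23.5 s of the 72 s allowed. I have no verdict back.

- **Tightening:** I gripped the knob and eased it clockwise by about 0.06 rad, pushing with at most about 17.5 N. That works out to roughly 22–23 N on the jar.
- **Pawl:** I lifted it by the red cross-grip in 1.5 mm steps. The measured lifting force never passed about 3 N, so it was loose. I then swung it right over backward, and it came to rest with the grip at vice y ≈ −200 mm, about 120 mm high.
- **Unwinding:** I wound the knob about 140° counter-clockwise (about 2.45 rad). The push then rose from about 11–12 N to 16.4 N with almost no further movement, which puts roughly 18 N on the collar. I eased the push off before opening the fingers and backing away.

**Last checks:**
- **Jaw at collar:** the jaw face measures about 3 mm and the collar face about 2–3 mm along the vice's y, so they meet within camera error.
- **Picture:** the jar is standing in its place, the pawl is over, and the tape, scissors and spare jar look undisturbed. I judged those by eye and did not measure them.

No check failed or disagreed. While the knob was held, the wrist force up or down reached about 14 N, far below the 120 N limit.

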